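# Release the dust drawer of the bench extractor with the release pin

### The job

The dust drawer of the bench extractor is latched shut by a hidden spring catch behind one of the three small access holes in the sloping panel. Take the release pin from its rack and feel gently down the holes with it, never forcing the stiff buffers behind the two dead holes nor over-pressing the catch, until you trip the springy catch and the drawer springs out. Then hang the pin back upright by its collar in the fork of the rack, let go, and leave the other things on the bench where they are.

Things in the scene. Friction and masses are not known exactly. Their poses are not given: they have to be found in the camera images.
- pin_grip (a point): Centre of the loose release pin's grip; z points up the pin, from shaft to grip. Black square grip 26 x 26 mm, 70 mm tall (35 mm each way from here), flat sides facing x and y; under it a round steel collar 36 mm across, 6 mm thick, its underside 41 mm below here; then a round steel shaft 10 mm across, 90 mm long, its flat end 131 mm below here. 166 mm overall, about 160 g.
- pin_tip (a point): End of the pin's shaft (centre of the flat end), 131 mm from the centre of the grip; same axes.
- rack: Dark steel pin rack, fixed, left or right of the extractor; origin under its centre. Two level prongs, tops 115 mm above the bench, each 14 mm wide; the slot between them is 16 mm wide along y = 0, from a post at x = +32 mm to its open end at x = -41 mm. The pin hangs upright with its shaft in the slot at about x = -10 mm, collar on the prongs, grip centre 156 mm above the bench.
- extractor: Grey bench dust extractor, fixed, 280 mm deep (x), 360 mm wide (y), 225 mm tall; origin at the centre of its underside, front to -x. From the top of its 110 mm high front a bare metal panel slopes up at 30 degrees to a narrow flat top at the back. The black-fronted dust drawer is in the front, below 92 mm, and springs out towards -x.
- panel: Sloping panel, 231 x 360 mm, 5 mm thick. Origin at the centre of its outer face, 168 mm above the bench; x up the slope, y along its width, z square out of it. Three round access holes, 18 mm diameter, at x = 0 and y = -75, 0, +75 mm; the pin goes in along -z. Behind each, at z = -35 mm, is a 26 mm square plate: two are stiff buffers, one is the catch's pad; which is not visible.
- drawer (a joint): Dust drawer, m: about 0 latched, positive out of the extractor's front; once released its spring drives it out by itself to the stop at 0.055.
- catch (a joint): Hidden catch, rad: 0 at rest, positive as its pad behind one of the holes is pressed in (about 0.025 rad per mm). Soft: it gives way steadily at about 4 to 7 N, lets the drawer go after about 11 mm (about 0.28 rad), and takes about 8 N at 20 mm. It must not be pressed in more than 20 mm. Springs back when let go.
- buffer_a (a joint): Stiff buffer behind a dead hole (which hole is not known), m: 0 at rest, positive pushed in. About 4 N per mm; must not be forced in more than 5 mm, about 20 N.
- buffer_b (a joint): The other stiff buffer, behind the other dead hole; same behaviour.
- sander: Bystander, loose: random-orbit sander standing on its white pad, 125 mm across, 112 mm tall; it stands on the other side of the extractor from the rack. Origin at the centre of its underside.
- sprayer: Bystander, loose: white pressure sprayer, 94 mm across, 237 mm tall, with a black head and red plunger. Origin at the centre of its underside.
- sanding_block: Bystander, loose: sanding block 160 x 70 x 53 mm with a wooden grip. Origin at the centre of its underside.
Things that resemble listed ones, but are neither listed nor needed, are in the scene too. What is shaped like the rack but red or yellow is not meant. There is more than one size of the part that bears pin_grip; the job needs the middle-sized.

How it is judged:
By the outcome, as a careful person would: the job done as asked, in the order asked, and still so for the second after the job is handed in, with the robot touching nothing.
It also fails if it takes over 67 s, if anything falls off the work surface, if the arm or the gripper's body presses on something with over 40 N, if the wrist force passes 120 N, or if a joint passes its speed limit or range.

### The arm

A 7-joint arm with a two-finger parallel gripper is mounted at the origin on the work surface. World frame = base frame: x ahead of the robot, y to its left, z up, the work surface at z = 0. Lengths are in m, angles in rad, forces in N, time in s.
With the tool pointing down it reaches from about 0.425 to 0.875 m from the base axis. Payload 4.7 kg.
Tool frame: the origin (TCP) lies on the centre line of the jaws, within the pads' length; the fingertips stand manip.tips_ahead ahead of it and the grasp point (between the pads) lies 2 mm behind it (manip.tips_ahead is the distance from the TCP to the fingertips, in m); z points along the fingers, y is the direction in which the jaws open and shut (so a half turn about z gives the same grasp; the last joint's range is limited). The gripper opens to 87 mm and grips with 3 to 60 N. Pads are 19 mm wide; open, the fingers measure 117 mm over their backs; the gripper's body (75 mm by 190 mm) begins 51 mm behind the grasp point.
Start: joints at [1.196, 0.321, -0.07, 1.45, 0.023, 1.371, -0.057], TCP at [0.246, -0.602, 0.24] pointing down, gripper open.
Joint ranges: [-2.86, 2.86], [-0.3, 2.09], [-1.38, 1.24], [0.06, 2.45], [-1.56, 4.7], [0.09, 2.05], [-2.69, 2.69]. Speed limits (rad/s): [2.57, 2.57, 3.14, 3.14, 3.14, 3.14, 3.14].

### API

Orientations are given as a unit quaternion [x, y, z, w].
In Python, from rig import manip gives the robot as it stands. The module is installed in compiled form; this text tells all that it offers.
- The arm moves only by the shell command python3 -m inch 'ROWS' [FORCE]. ROWS is JSON, one flat list of numbers, 5 for each row, row after row: the shift along the tool's x, y, z in m, then the turn about the tool's z in degrees, then the closure in counts, from 0 (fully open) to 255 (shut). In form: [tx, ty, tz, spin, fingers, tx, ty, tz, spin, fingers, ...]. A call has 1 to 12 rows; each row shifts and turns the commanded pose from where the row before left it, along the tool's axes as they then stand; what a row does not reach is not made up. A row lasts 1/10 s, in which the tool goes at most 50 mm and 8.59 degrees, less where a joint would pass 70% of its speed; a pose out of reach is approached as far as the arm can. A call with a gripper value outside its range is refused whole. The fingers move at their own pace and stop on an object; FORCE is the grip in N (left out, the last holds). Time passes only in rows, so rows that do not move let the fingers close. It gives the time, the measured TCP pose, the force and the opening at its end, in the units of the state.
- manip.get_obs(): the state, without advancing time (a new reading comes with each control period).
- manip.read_camera(name): name is "scene" or "top" or "wrist"; returns the picture (480x640x3 uint8, red, green, blue); there is no depth.
- manip.camera_model(name): a dict with "fx", "fy", "cx", "cy" (pixels), "rvec" (rotation vector, rad) and "tvec" (3), from world to camera coordinates, as OpenCV has them. Camera axes: x right, y down, z forward; pixel columns grow to the right and rows downward; lengths in m; the calibration is good to about 2 mm. A picture is of the moment at which its call begins: read the wrist's pose just before it. camera_model takes no time and is no camera call; for the wrist camera it gives the pose at the moment of the call.
- manip.sign_off(): hands the job in, once; it reports no verdict.
Trained networks look in the newest picture that a camera, given by its name, has taken for a name from the list of things; names that differ only in an ending like _2 or _b are one class to them, and where a whole thing is asked for, a point or a joint stands for the part that bears it (a point fixed in the world has none). Each returns a list of dicts, best first, with "score" (0 to 1); they miss things now and then, are a little off and sometimes report something else, mostly with a low value. They report only what shows in the picture. A call takes as long as a camera call. They do not tell look-alikes from the thing itself.
- manip.trace(camera, name): "mask" (480x640 bool, what is visible of it) and "uv" ([column, row] in pixels, amid what is visible of it).
The state is a dict: "t": time; "q": joint angles; "qd": joint speeds; "tau": joint torques, N m; "tcp_pos": TCP position; "orientation": TCP orientation; "ft_force": force on the tool from outside, world axes, zero at the start; "ft_torque": the same for the moment, N m; "grip_width": finger opening in m.
Only numpy, scipy, OpenCV 4.12 (cv2) and the standard library are available. Lean on these libraries where they do the work, as an engineer would, in place of code of your own. Each camera call takes 0.05 s, during which the arm holds its last target. There are 200 camera calls.

## Working session

There is one attempt and no reset: what is moved stays moved. The work goes in short steps, Python scripts to look and compute and a shell command to move; the robot and the scene stay as the last step left them, time stands still between calls to the robot, and variables do not carry over. Pictures are saved under pics/ and viewed, about 8 in all and at most 12, crops included, and the job is handed in when it is done.

```bash
mkdir -p pics
cat > h.py <<'E'
import numpy as np, cv2
from rig import manip
from scipy.spatial.transform import Rotation as R
def snap(cam,fn,crop=None,scale=1):
    m=manip.camera_model(cam); im=manip.read_camera(cam)
    o=im
    if crop: x0,y0,x1,y1=crop; o=im[y0:y1,x0:x1]
    if scale!=1: o=cv2.resize(o,None,fx=scale,fy=scale,interpolation=cv2.INTER_CUBIC)
    cv2.imwrite('pics/'+fn,o[:,:,::-1]); return m,im
def KRt(m):
    return np.array([[m['fx'],0,m['cx']],[0,m['fy'],m['cy']],[0,0,1.]]),cv2.Rodrigues(np.array(m['rvec'],float))[0],np.array(m['tvec'],float).ravel()
def ray(m,uv):
    K,Rm,t=KRt(m); d=Rm.T@np.linalg.inv(K)@np.array([uv[0],uv[1],1.]); return -Rm.T@t,d
def atz(m,uv,z):
    c,d=ray(m,uv); return c+d*(z-c[2])/d[2]
def proj(m,p):
    K,Rm,t=KRt(m); q=K@(Rm@np.array(p,float)+t); return q[:2]/q[2]
def tri(obs):
    A=np.zeros((3,3));b=np.zeros(3)
    for m,uv in obs:
        c,d=ray(m,uv); d/=np.linalg.norm(d); P=np.eye(3)-np.outer(d,d); A+=P;b+=P@c
    return np.linalg.solve(A,b)
E
python3 - <<'E'
from h import *
print(manip.get_obs(), manip.tips_ahead)
a,ia=snap('scene','s1.png'); b,ib=snap('top','t1.png')
for c,m in (('scene',a),('top',b)):
    print(c,m)
    for n in ('pin_grip','rack','panel','drawer','extractor','sander','sprayer','sanding_block'):
        print(n,[(np.round(x['uv']).tolist(),round(x['score'],2),int(x['mask'].sum())) for x in manip.trace(c,n)])
E
```

```text
{'t': 0.0, 'q': array([ 1.19611035,  0.3218645 , -0.07009223,  1.45170376,  0.02258035,
        1.37080425, -0.05690363]), 'qd': array([-1.62444211e-03, -1.01987654e-03,  4.97897731e-04,  4.17807610e-04,
       -1.93770760e-04, -3.06911795e-05, -7.31334740e-05]), 'tau': array([-8.13379120e-04, -4.91292214e+01, -4.04678872e-01, -3.12529600e+01,
       -6.41090423e-02,  4.36675921e-02,  1.73954695e-04]), 'tcp_pos': array([ 0.24615338, -0.601006  ,  0.23842016]), 'orientation': array([ 9.81161647e-01,  1.93185996e-01, -2.30736067e-04, -9.69343681e-04]), 'ft_force': array([-0.00180653,  0.48037138, -0.37399779]), 'ft_torque': array([-0.04590519,  0.00587211,  0.02552144]), 'grip_width': 0.0870711781258747} 0.017
scene {'fx': 551.6409284387305, 'fy': 551.6409284387305, 'cx': 322.9076121162999, 'cy': 233.39135470011146, 'rvec': array([ 2.18741364,  1.11653835, -0.43349288]), 'tvec': array([-0.34891867, -0.22679842,  1.54914244])}
pin_grip [([404.0, 109.0], 0.77, 783), ([395.0, 151.0], 0.59, 415), ([374.0, 192.0], 0.56, 263)]
rack [([400.0, 192.0], 0.79, 1404), ([330.0, 180.0], 0.77, 1364),
[... 245 characters left out ...]
y': 493.81491825405675, 'cx': 315.83758192006604, 'cy': 240.0698525129485, 'rvec': array([ 2.15378071, -2.09428612,  0.2268432 ]), 'tvec': array([0.01165254, 0.54008644, 1.36000273])}
pin_grip [([158.0, 296.0], 0.58, 563), ([240.0, 260.0], 0.53, 77), ([196.0, 263.0], 0.52, 234)]
rack [([155.0, 258.0], 0.88, 1308), ([244.0, 318.0], 0.68, 1077), ([211.0, 266.0], 0.56, 1011)]
panel [([336.0, 180.0], 0.94, 10933), ([191.0, 189.0], 0.67, 1216), ([342.0, 229.0], 0.23, 1060)]
drawer [([338.0, 229.0], 0.6, 960)]
extractor [([337.0, 171.0], 0.7, 16278), ([335.0, 181.0], 0.6, 11079)]
sander [([443.0, 278.0], 0.8, 1629)]
sprayer [([453.0, 196.0], 0.9, 1567)]
sanding_block [([192.0, 190.0], 0.66, 1239)]
```

View pics/s1.png

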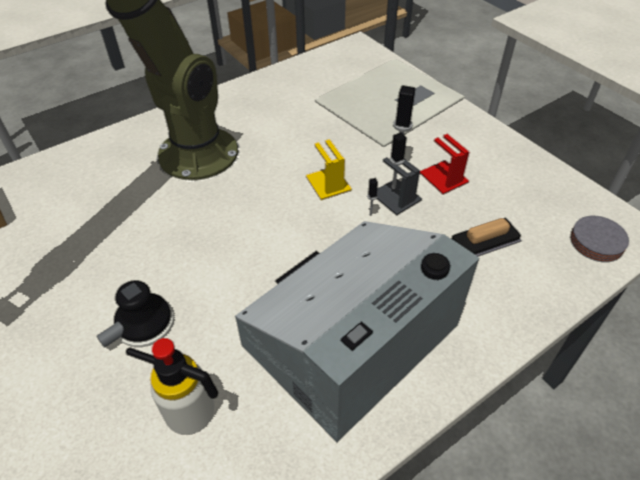

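View pics/t1.png

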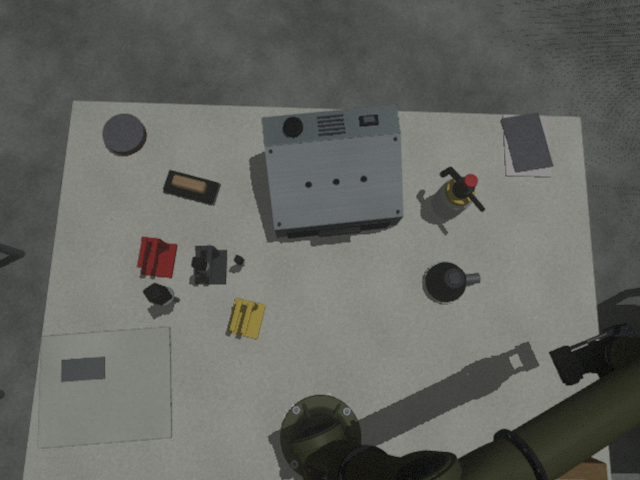

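The scene picture shows three pins: a big one standing loose at (404,108), one in the dark rack at (398,150) and a small one at (374,190). There is one dark rack at (400,190), plus a red (447,163) and a yellow (328,170) look-alike. The one in the dark rack appears to be the middle-sized pin. I'll check that with enlarged crops and measured heights.

Run:
```python
from h import *
a=manip.camera_model('scene'); b=manip.camera_model('top')
ia=cv2.imread('pics/s1.png'); ib=cv2.imread('pics/t1.png')
ca=cv2.resize(ia[75:225,310:410+70],None,fx=3,fy=3,interpolation=cv2.INTER_CUBIC)  # 170x150->510x450
cb=cv2.resize(ib[225:345,135:275],None,fx=5,fy=5,interpolation=cv2.INTER_CUBIC)
o=np.zeros((600,700,3),np.uint8); o[:600,:700]=cb
cv2.imwrite('pics/cb.png',o); cv2.imwrite('pics/ca.png',cv2.resize(ia[75:225,300:480],None,fx=4,fy=4,interpolation=cv2.INTER_CUBIC))
# holes: dark blobs refined around guesses
def ref(im,p,r=6):
    g=255-cv2.cvtColor(im,cv2.COLOR_BGR2GRAY).astype(float); x,y=p
    w=g[y-r:y+r+1,x-r:x+r+1]; w=np.clip(w-np.median(w)-15,0,None); yy,xx=np.mgrid[-r:r+1,-r:r+1]
    return np.array([x+(w*xx).sum()/w.sum(),y+(w*yy).sum()/w.sum()])
S=[(366,254),(338,275),(309,297)];T=[(308,184),(336,182),(363,179)]
for s,t in zip(S,T):
    s=ref(ia,s);t=ref(ib,t); print('hole',s.round(1),t.round(1),tri([(a,s),(b,t)]).round(4), atz(b,t,.168).round(4), atz(a,s,.168).round(4))
for n,s,t in (('big',(404,109),(158,296)),('mid',(395,151),(196,263)),('small',(374,192),(240,260))):
    print(n,tri([(a,s),(b,t)]).round(3))
```

```text
hole [366.  254.8] [308.  184.2] [0.6694 0.0527 0.1653] [0.6688 0.0532 0.168 ] [0.6708 0.0507 0.168 ]
hole [338.9 275.9] [335.7 181.4] [ 0.6799 -0.0216  0.1653] [ 0.6793 -0.0211  0.168 ] [ 0.6813 -0.0234  0.168 ]
hole [310.1 298.4] [363.2 178.5] [ 0.6903 -0.0958  0.1653] [ 0.6896 -0.0951  0.168 ] [ 0.6918 -0.0972  0.168 ]
big [0.358 0.425 0.174]
mid [0.445 0.335 0.143]
small [0.473 0.238 0.078]
```

View pics/cb.png

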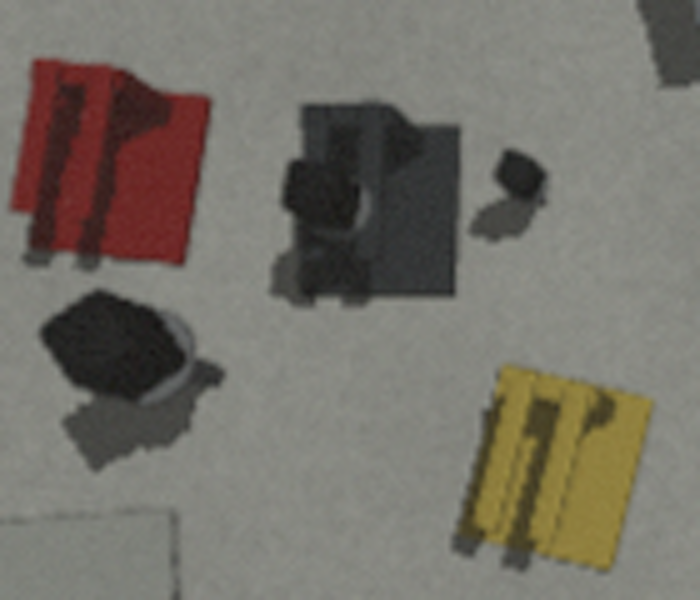

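View pics/ca.png

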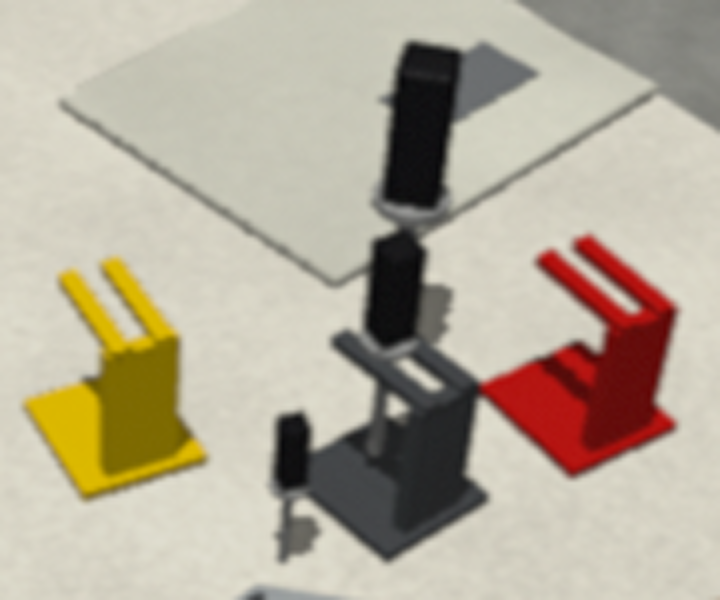

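The pin hanging in the dark rack (enlarged scene crop at (395,285)) is clearly the middle one by size, with the big pin at (415,130) and the small one at (290,455). The dark rack's slot opens towards the robot. I'll move above it.

```bash
python3 -m inch '[0,0,-0.05,7.4,0, 0,0,-0.05,7.4,0, 0,0,-0.05,7.4,0, 0.03,-0.035,0,0,0, 0.03,-0.035,0,0,0, 0.03,-0.035,0,0,0, 0.03,-0.035,0,0,0, 0.03,-0.035,0,0,0, 0.03,-0.035,0,0,0, 0.03,-0.035,0,0,0, 0.03,-0.035,0,0,0]'
python3 -m inch '[0,-0.048,0,0,0, 0,-0.048,0,0,0, 0,-0.048,0,0,0, 0,-0.048,0,0,0, 0,-0.048,0,0,0, 0,-0.048,0,0,0, 0,-0.048,0,0,0, 0,-0.048,0,0,0, 0,-0.048,0,0,0, 0,-0.048,0,0,0, 0,-0.048,0,0,0, 0,0,0,0,0]'
```

```text
t: 2.0
tcp_pos: [0.4869, -0.3196, 0.3899]
orientation: [1.0, 0.001, 0.0, 0.0]
ft_force: [0.9, -1.1, 0.0]
grip_width: 0.0873
t: 3.2
tcp_pos: [0.4826, 0.215, 0.3899]
orientation: [1.0, 0.007, -0.0, -0.002]
ft_force: [-0.5, -0.2, -0.1]
grip_width: 0.0869
```

```bash
python3 -m inch '[-0.02,-0.04,0,0,0, -0.02,-0.04,0,0,0, -0.01,-0.02,0,0,0, 0,0,0,0,0, 0,0,0,0,0]'
python3 - <<'E'
from h import *
m,im=snap('wrist','w1.png')
np.savez('w1.npz',**m)
print(m, proj(m,[.445,.335,.191]))
for n in ('pin_grip','rack'):
    print(n,[(np.round(x['uv']).tolist(),round(x['score'],2),int(x['mask'].sum())) for x in manip.trace('wrist',n)])
E
```

```text
t: 3.7
tcp_pos: [0.4353, 0.3063, 0.3895]
orientation: [1.0, 0.001, 0.0, 0.0]
ft_force: [0.7, -0.8, 0.9]
grip_width: 0.0874
{'fx': 410.3815443113077, 'fy': 410.3815443113077, 'cx': 314.30242037925416, 'cy': 243.30779641180882, 'rvec': array([-2.08003558,  2.07735882,  0.27912641]), 'tvec': array([0.30423681, 0.34738453, 0.65013715])} [278.72188438 205.78825093]
pin_grip [([191.0, 278.0], 0.89, 2603), ([287.0, 197.0], 0.8, 1442), ([378.0, 162.0], 0.77, 547)]
rack [([380.0, 279.0], 0.9, 5388), ([160.0, 152.0], 0.79, 7718), ([301.0, 160.0], 0.59, 4614)]
```

View pics/w1.png

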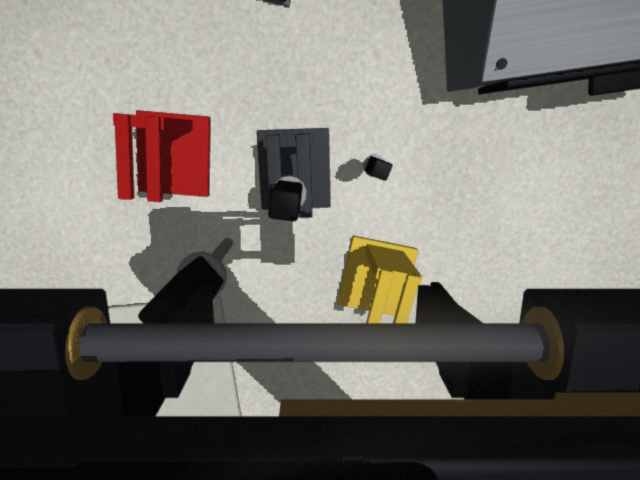

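The wrist view shows the dark rack at (293,168) with the middle pin at (287,198), the red rack at left, the yellow at lower right, and the big and small pins at (200,280) and (377,167). I'll enlarge the pin to read its yaw.

Run:
```python
import cv2
i=cv2.imread('pics/w1.png')[120:230,240:345]
i=cv2.convertScaleAbs(i,alpha=2.0,beta=10)
cv2.imwrite('pics/w1c.png',cv2.resize(i,None,fx=5,fy=5,interpolation=cv2.INTER_CUBIC))
```

```text
(no output)
```

View pics/w1c.png

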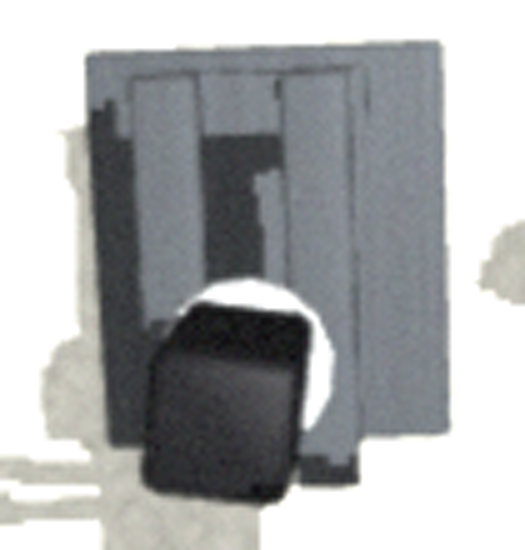

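Run:
```python
from h import *
m=np.load('w1.npz'); m={k:m[k] for k in m}
f=lambda p:(240+p[0]/5,120+p[1]/5)
def yaw(p,q,z): d=atz(m,f(p),z)-atz(m,f(q),z); return np.degrees(np.arctan2(d[1],d[0])).round(1), np.hypot(*d[:2]).round(4)
print('collar',atz(m,f((244,370)),.121).round(4))
print('top',atz(m,f((223,428)),.191).round(4))
for p,q in (((155,355),(305,365)),((148,490),(285,500)),((155,355),(148,490)),((305,365),(285,500))): print('grip',yaw(p,q,.191))
for p,q,z in (((88,55),(440,45),.006),((110,445),(450,432),.006),((133,80),(148,320),.115),((200,75),(206,280),.115),((283,75),(290,280),.115),((350,75),(357,440),.115)): print('rack',yaw(p,q,z))
# slot centre line at z .115 
for p in ((244,180),(248,280)): print(atz(m,f(p),.115).round(4))
print(tri([(m,f((223,428))),(m,f((223,428)))]) if 0 else '')
```

```text
collar [0.4447 0.3306 0.121 ]
top [0.4452 0.33   0.191 ]
grip (np.float64(86.2), np.float64(0.0253))
grip (np.float64(85.8), np.float64(0.0235))
grip (np.float64(-4.5), np.float64(0.0232))
grip (np.float64(-8.8), np.float64(0.0235))
rack (np.float64(91.6), np.float64(0.0876))
rack (np.float64(92.3), np.float64(0.0889))
rack (np.float64(2.0), np.float64(0.0475))
rack (np.float64(0.5), np.float64(0.0403))
rack (np.float64(1.4), np.float64(0.0403))
rack (np.float64(1.1), np.float64(0.0733))
[0.482  0.3304 0.115 ]
[0.4621 0.3299 0.115 ]
```

Collar and grip top agree: the pin is at (0.445, 0.330), the side is 25 mm ✓, pin yaw is about −4.5° and rack yaw about +1.5°. Next I'll descend onto the grip.

```bash
python3 -m inch '[0.010,-0.024,0,0,0, 0,0,0,4.5,0, 0,0,-0.0,0,0, 0,0,0.04,0,0, 0,0,0.04,0,0, 0,0,0.04,0,0, 0,0,0.04,0,0, 0,0,0.03,0,0, 0,0,0.02,0,0, 0,0,0.016,0,0, 0,0,0,0,0, 0,0,0,0,0]'
```

```text
t: 5.05
tcp_pos: [0.4457, 0.3306, 0.1642]
orientation: [0.999, -0.039, 0.0, -0.0]
ft_force: [-0.5, 0.8, -0.5]
grip_width: 0.0872
```

```bash
python3 -m inch '[0,0,0,0,255, 0,0,0,0,255, 0,0,0,0,255, 0,0,0,0,255, 0,0,0,0,255, 0,0,0,0,255, 0,0,0,0,255, 0,0,0,0,255]' 25
```

```text
t: 5.85
tcp_pos: [0.4451, 0.3307, 0.1635]
orientation: [0.999, -0.039, -0.0, 0.0]
ft_force: [0.5, 1.7, -0.6]
grip_width: 0.0311
```

```bash
python3 -m inch '[0,0,0,0,255, 0,0,0,0,255, 0,0,0,0,255, 0,0,-0.01,0,255, 0,0,-0.015,0,255, 0,0,-0.02,0,255, 0,0,-0.03,0,255, 0,0,-0.04,0,255, 0,0,-0.04,0,255, 0,0,-0.04,0,255, 0,0,-0.03,0,255, 0,0,0,0,255]'
python3 - <<'E'
from h import *
print(manip.get_obs()['ft_force'])
m,im=snap('scene','s2.png',(280,20,540,215),3)
E
```

```text
t: 7.05
tcp_pos: [0.446, 0.3324, 0.3947]
orientation: [0.999, -0.038, 0.004, -0.003]
ft_force: [-0.8, 1.1, -1.9]
grip_width: 0.0258
[-0.76293222  1.11925136 -1.93298807]
```

View pics/s2.png

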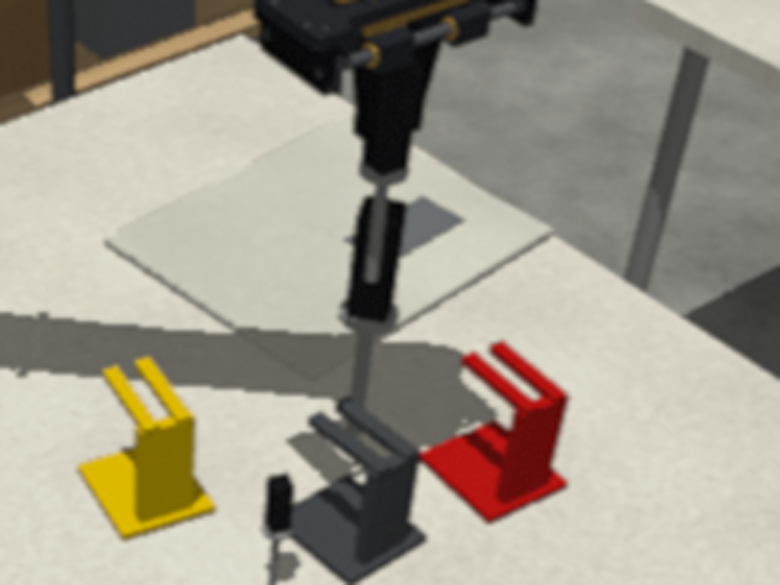

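The pin hangs straight in the jaws (shaft from (385,185) to (372,280) in the crop) and the empty dark rack is below it. I'll spin to the extractor's 8° yaw and carry the pin over the +75 hole.

```bash
python3 -m inch '[0,0,0,-6.25,255, 0,0,0,-6.25,255, 0.0184,0.0308,0,0,255, 0.0184,0.0308,0,0,255, 0.0184,0.0308,0,0,255, 0.0184,0.0308,0,0,255, 0.0184,0.0308,0,0,255, 0.0184,0.0308,0,0,255, 0.0184,0.0308,0,0,255, 0.0184,0.0308,0,0,255, 0.0184,0.0308,0,0,255, 0.0184,0.0308,0,0,255]'
python3 -m inch '[0,0,0.02,0,255, 0,0,0.02,0,255, 0,0,0.01,0,255, 0,0,0,0,255, 0,0,0,0,255]'
python3 - <<'E'
from h import *
o=manip.get_obs(); p=o['tcp_pos']; print(p.round(4), o['orientation'].round(4),o['ft_force'].round(2))
m,im=snap('wrist','w2.png'); np.savez('w2.npz',**m)
K,Rm,t=KRt(m); print('cam',(-Rm.T@t).round(3))
print('tip px',proj(m,p-[0,0,.1385]),'hole px',proj(m,[.6695,.0525,.168]))
b,_=snap('top','t2.png',(270,100,430,250),4)
a,_=snap('scene','s3.png',(280,190,430,310),4)
print('scene tip',proj(a,p-[0,0,.1385]),'top tip',proj(b,p-[0,0,.1385]))
E
```

```text
t: 8.3
tcp_pos: [0.6708, 0.0502, 0.3873]
orientation: [0.998, 0.07, -0.001, 0.0]
ft_force: [-0.0, 0.3, -1.2]
grip_width: 0.0259
t: 8.8
tcp_pos: [0.6704, 0.0518, 0.3389]
orientation: [0.998, 0.071, 0.0, 0.0]
ft_force: [-0.3, -1.7, -1.5]
grip_width: 0.0262
[0.6704 0.0518 0.3389] [9.975e-01 7.060e-02 1.000e-04 1.000e-04] [-0.27 -1.68 -1.53]
cam [0.741 0.06  0.485]
tip px [312.58038787 233.6201642 ] hole px [311.79343454 224.75107642]
scene tip [367.22886997 243.50642509] top tip [308.58868051 179.85557382]
```

View pics/w2.png

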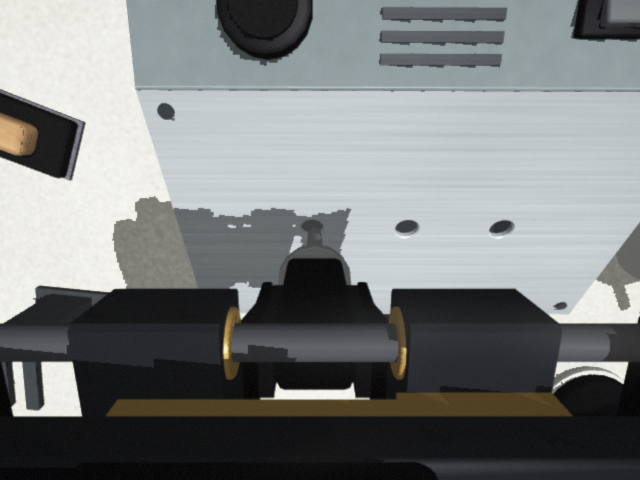

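The wrist view shows the pin's shaft ending at the +75 hole (312,227). The other holes are at (407,227) and (501,227), level in the image, so the yaw is right. I'll enlarge this area.

Run:
```python
import cv2
i=cv2.imread('pics/w2.png')[205:265,272:352]
i=cv2.convertScaleAbs(i,alpha=1.8,beta=10)
cv2.imwrite('pics/w2c.png',cv2.resize(i,None,fx=8,fy=8,interpolation=cv2.INTER_CUBIC))
```

```text
(no output)
```

View pics/w2c.png

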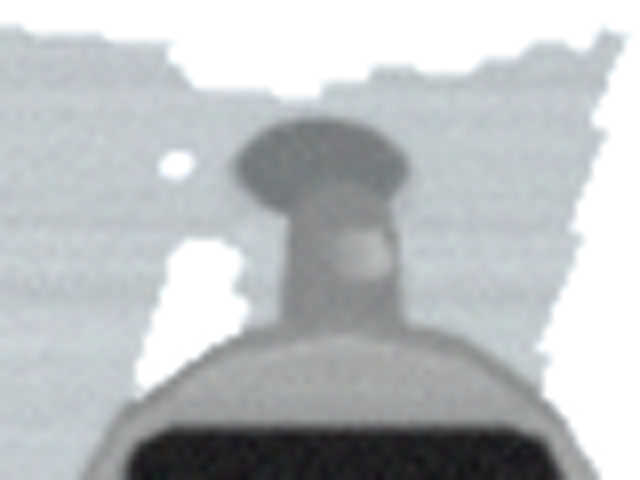

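Run:
```python
from h import *
m=np.load('w2.npz'); m={k:m[k] for k in m}
p=np.array([.6704,.0518,.3389-.1385]); ex=np.array([.990,.139,0]); ey=np.array([-.139,.990,0])
print('rim pred',proj(m,p+.005*ex))
h=atz(m,(312.2,226),.168); r=atz(m,(314.5,227.25),p[2])-.005*ex
print('hole',h.round(4),'tip',r.round(4)); d=(h-r)[:2]
print('hole-tip in ext x,y',(h-r)@ex,(h-r)@ey)
print('all holes',[atz(m,u,.168).round(4).tolist() for u in ((407,227),(501,227))])
```

```text
rim pred [312.64194216 226.85460707]
hole [0.6685 0.052  0.168 ] tip [0.6703 0.0505 0.2004]
hole-tip in ext x,y -0.0015188352032829077 0.0018171533745450232
all holes [[0.6783, -0.0224, 0.168], [0.6888, -0.096, 0.168]]
```

```bash
python3 -m inch '[-0.0003,-0.0018,0.008,0,255, 0,0,0.008,0,255, 0,0,0.008,0,255, 0,0,0.004,0,255, 0,0,0,0,255]'
python3 -m inch '[0,0,0.003,0,255, 0,0,0.003,0,255, 0,0,0.003,0,255, 0,0,0.003,0,255, 0,0,0,0,255, 0,0,0,0,255]'
```

```text
t: 9.45
tcp_pos: [0.6696, 0.0531, 0.3092]
orientation: [0.998, 0.07, -0.001, 0.0]
ft_force: [-0.0, 0.2, -0.7]
grip_width: 0.0261
t: 10.05
tcp_pos: [0.6699, 0.0533, 0.2982]
orientation: [0.998, 0.07, -0.0, 0.0]
ft_force: [-0.8, -0.4, -1.5]
grip_width: 0.0255
```

```bash
python3 -m inch '[0,0,0.003,0,255, 0,0,0.003,0,255, 0,0,0.003,0,255, 0,0,0,0,255, 0,0,0,0,255]'; python3 -c "
from rig import manip
for i in range(3): print(manip.get_obs()['ft_force'].round(2))"
```

```text
t: 10.55
tcp_pos: [0.6699, 0.0533, 0.2891]
orientation: [0.998, 0.07, -0.0, 0.0]
ft_force: [-1.2, -0.8, -2.6]
grip_width: 0.026
[-1.24 -0.79 -2.62]
[-1.24 -0.79 -2.62]
[-1.24 -0.79 -2.62]
```

The pin sits 18 mm into the first hole with no contact. The tool can't tilt, so with a light grip I'll let the pin swivel between the pads about the hole, leaning it 30° towards the panel normal.

```bash
python3 -m inch '[0,0,0,0,255, 0,0,0,0,255, -0.0055,0,0.0001,0,255, -0.0054,0,0.0004,0,255, -0.0055,0,0.0006,0,255, -0.0054,0,0.0008,0,255, 0,0,0,0,255, 0,0,0,0,255]' 8
```

```text
t: 11.35
tcp_pos: [0.6481, 0.0502, 0.2878]
orientation: [0.998, 0.07, -0.0, 0.0]
ft_force: [0.5, -0.1, -1.3]
grip_width: 0.0261
```

```bash
python3 -m inch '[-0.0053,0,0.0011,0,255, -0.0053,0,0.0013,0,255, -0.0053,0,0.0015,0,255, -0.0052,0,0.0018,0,255, -0.0051,0,0.002,0,255, -0.005,0,0.0021,0,255, -0.0049,0,0.0024,0,255, -0.0048,0,0.0027,0,255, 0,0,0,0,255, 0,0,0,0,255]'
python3 - <<'E'
from h import *
o=manip.get_obs(); print(o['tcp_pos'].round(4),o['ft_force'].round(2),o['grip_width'])
ex=np.array([.990,.139,0])
m,im=snap('wrist','w3.png')
c=im[190:310,240:400]
cv2.imwrite('pics/w3c.png',cv2.resize(cv2.convertScaleAbs(c,alpha=1.6,beta=10),None,fx=4,fy=4)[:,:,::-1])
E
```

```text
t: 12.35
tcp_pos: [0.6073, 0.0444, 0.2722]
orientation: [0.998, 0.07, -0.001, 0.0]
ft_force: [-0.1, -0.5, -1.4]
grip_width: 0.0259
[0.6073 0.0444 0.2722] [-0.08 -0.55 -1.41] 0.02589903035960728
```

View pics/w3c.png

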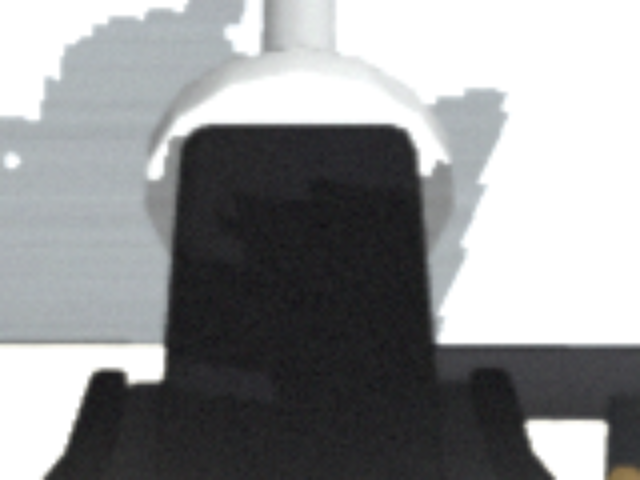

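The pin now leans 30° (shaft going up-image to the hole, grip still flat between the pads). I'll grip firmer and feel down the axis.

```bash
cat > f.py <<'E'
from h import *
o=manip.get_obs(); ex=np.array([.990,.139,0]); ax=.5*ex-np.array([0,0,.866])
h=np.array(__import__('json').loads(__import__('sys').argv[1])); P=h+np.array([.00125*.99,.00125*.139,-.0022])
G=o['tcp_pos']+[0,0,.002]; v=G-P; d=np.linalg.norm(v)
print('t',round(o['t'],2),'ang',np.degrees(np.arctan2(-v@ex,v[2])).round(2),'tip depth mm (normal z)',((.1405-d)*1000+2.5).round(2),'axial N',round(float(-o['ft_force']@ax),2),'f',o['ft_force'].round(1),'ey off mm',(v@np.array([-.139,.99,0])*1000).round(2))
E
python3 -m inch '[0,0,0,0,255, 0,0,0,0,255, 0,0,0,0,255, 0.001,0,0.00173,0,255, 0.001,0,0.00173,0,255, 0.001,0,0.00173,0,255, 0.001,0,0.00173,0,255, 0.001,0,0.00173,0,255, 0,0,0,0,255, 0,0,0,0,255]' 40 >/dev/null; python3 f.py '[0.6685,0.052,0.168]'
python3 -m inch '[0.0005,0,0.00087,0,255, 0.0005,0,0.00087,0,255, 0.0005,0,0.00087,0,255,0,0,0,0,255]' >/dev/null; python3 f.py '[0.6685,0.052,0.168]'
```

```text
t 13.4 ang 29.74 tip depth mm (normal z) 27.59 axial N -2.16 f [ 0.4 -0.  -2.3] ey off mm 1.1
t 13.8 ang 29.76 tip depth mm (normal z) 30.69 axial N -1.62 f [-0.3  0.9 -2. ] ey off mm 1.08
```

```bash
python3 -m inch '[0.0005,0,0.00087,0,255, 0.0005,0,0.00087,0,255, 0.0005,0,0.00087,0,255,0,0,0,0,255]' >/dev/null; python3 f.py '[0.6685,0.052,0.168]'
python3 -m inch '[0.0005,0,0.00087,0,255, 0.00025,0,0.00043,0,255,0,0,0,0,255]' >/dev/null; python3 f.py '[0.6685,0.052,0.168]'
```

```text
t 14.2 ang 29.77 tip depth mm (normal z) 33.72 axial N -1.38 f [-0.3  0.3 -1.7] ey off mm 1.1
t 14.5 ang 29.67 tip depth mm (normal z) 34.79 axial N 0.97 f [-1.3 -0.7  0.3] ey off mm 1.14
```

```bash
python3 -m inch '[0.0005,0,0.00087,0,255,0,0,0,0,255]' >/dev/null; python3 f.py '[0.6685,0.052,0.168]'
```

```text
t 14.7 ang 29.65 tip depth mm (normal z) 35.58 axial N 4.01 f [-2.2 -0.4  3.4] ey off mm 1.14
```

```bash
python3 -m inch '[0.0005,0,0.00087,0,255,0,0,0,0,255]' >/dev/null; python3 f.py '[0.6685,0.052,0.168]'
```

```text
t 14.9 ang 29.63 tip depth mm (normal z) 36.41 axial N 7.22 f [-4.7 -0.8  5.6] ey off mm 1.12
```

Net force is about 8.7 N after 2.2 mm at ~4 N/mm, so this is a stiff buffer and a dead hole. I'll back out along the axis, keep the tilt, and try the middle hole.

```bash
python3 -m inch '[-0.0025,0,-0.00433,0,255, -0.0025,0,-0.00433,0,255, -0.0025,0,-0.00433,0,255, -0.0025,0,-0.00433,0,255, -0.0025,0,-0.00433,0,255, -0.0025,0,-0.00433,0,255, -0.0025,0,-0.00433,0,255, -0.0025,0,-0.00433,0,255, -0.0025,0,-0.00433,0,255, -0.0025,0,-0.00433,0,255, 0,0,0,0,255]' >/dev/null;  python3 f.py '[0.6685,0.052,0.168]'
python3 -m inch '[0,0.015,0,0,255, 0,0.015,0,0,255, 0,0.015,0,0,255, 0,0.015,0,0,255, 0,0.015,0,0,255, 0,0,0,0,255, 0,0,0,0,255]' ; python3 f.py '[0.6783,-0.0224,0.168]'
python3 - <<'E'
from h import *
m,im=snap('wrist','w4.png')
c=im[190:270,240:360]
cv2.imwrite('pics/w4c.png',cv2.resize(c,None,fx=5,fy=5)[:,:,::-1])
E
```

```text
t 16.0 ang 29.6 tip depth mm (normal z) -13.71 axial N -1.15 f [ 0.5 -0.1 -1. ] ey off mm 1.11
t: 16.7
tcp_pos: [0.6034, -0.032, 0.299]
orientation: [0.998, 0.07, -0.0, -0.0]
ft_force: [-0.1, -0.3, -0.8]
grip_width: 0.0257
t 16.7 ang 29.59 tip depth mm (normal z) -12.45 axial N -0.66 f [-0.1 -0.3 -0.8] ey off mm 0.88
```

View pics/w4c.png

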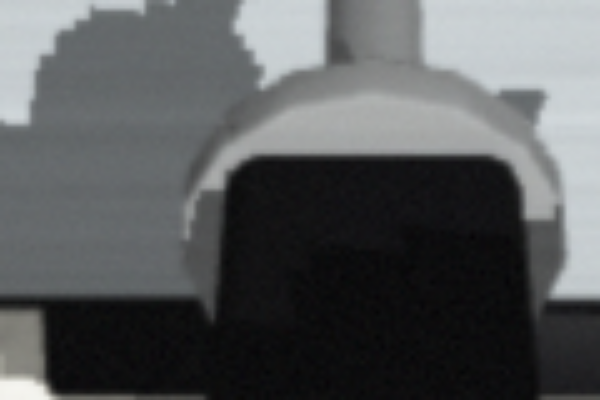

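The crop shows the pin still tilted and square in the jaws, but the tip lies above the crop. The aligned fit has 4 mm of slack, so I'll go in gently with force checks.

```bash
python3 -m inch '[0.0015,0,0.0026,0,255, 0.0015,0,0.0026,0,255, 0.0015,0,0.0026,0,255, 0.001,0,0.00173,0,255, 0.001,0,0.00173,0,255, 0.001,0,0.00173,0,255, 0,0,0,0,255]' >/dev/null; python3 f.py '[0.6783,-0.0224,0.168]'
python3 -m inch '[0.001,0,0.00173,0,255, 0.001,0,0.00173,0,255,  0,0,0,0,255]' >/dev/null; python3 f.py '[0.6783,-0.0224,0.168]'
```

```text
t 17.45 ang 29.58 tip depth mm (normal z) 2.73 axial N -1.32 f [ 0.  -0.7 -1.6] ey off mm 1.16
t 17.75 ang 29.57 tip depth mm (normal z) 6.7 axial N -0.75 f [-0.2 -0.  -1. ] ey off mm 1.11
```

Inside the hole with no contact. I'll go on to just short of the plate.

```bash
python3 -m inch '[0.0015,0,0.0026,0,255, 0.0015,0,0.0026,0,255, 0.0015,0,0.0026,0,255, 0.0015,0,0.0026,0,255, 0.0015,0,0.0026,0,255, 0.0015,0,0.0026,0,255, 0.0015,0,0.0026,0,255, 0.001,0,0.00173,0,255, 0.001,0,0.00173,0,255, 0,0,0,0,255]' >/dev/null; python3 f.py '[0.6783,-0.0224,0.168]'
python3 -m inch '[0.0005,0,0.00087,0,255, 0.0005,0,0.00087,0,255, 0,0,0,0,255]' >/dev/null; python3 f.py '[0.6783,-0.0224,0.168]'
```

```text
t 18.75 ang 29.46 tip depth mm (normal z) 31.68 axial N -0.87 f [-0.6 -0.2 -1.4] ey off mm 1.18
t 19.05 ang 29.39 tip depth mm (normal z) 33.51 axial N -1.54 f [-0.   0.4 -1.8] ey off mm 1.13
```

```bash
python3 -m inch '[0.0005,0,0.00087,0,255, 0,0,0,0,255]' >/dev/null; python3 f.py '[0.6783,-0.0224,0.168]'
```

```text
t 19.25 ang 29.3 tip depth mm (normal z) 34.44 axial N -0.81 f [-0.3 -0.3 -1.1] ey off mm 1.11
```

```bash
python3 -m inch '[0.0005,0,0.00087,0,255, 0,0,0,0,255]' >/dev/null; python3 f.py '[0.6783,-0.0224,0.168]'
```

```text
t 19.45 ang 29.27 tip depth mm (normal z) 35.15 axial N 1.7 f [-0.9 -0.6  1.4] ey off mm 1.12
```

```bash
python3 -m inch '[0.0005,0,0.00087,0,255, 0,0,0,0,255]' >/dev/null; python3 f.py '[0.6783,-0.0224,0.168]'
```

```text
t 19.65 ang 29.27 tip depth mm (normal z) 35.92 axial N 5.0 f [-3.2 -0.2  3.9] ey off mm 1.11
```

```bash
python3 -m inch '[0.0005,0,0.00087,0,255, 0,0,0,0,255]' >/dev/null; python3 f.py '[0.6783,-0.0224,0.168]'
```

```text
t 19.85 ang 29.23 tip depth mm (normal z) 36.74 axial N 6.58 f [-4.9 -0.5  4.7] ey off mm 1.13
```

The force rises at ~4 N/mm again (net ~8 N at 2.2 mm), so this is also a buffer. On to the third hole.

```bash
python3 -m inch '[-0.0025,0,-0.00433,0,255, -0.0025,0,-0.00433,0,255, -0.0025,0,-0.00433,0,255, -0.0025,0,-0.00433,0,255, -0.0025,0,-0.00433,0,255, -0.0025,0,-0.00433,0,255, -0.0025,0,-0.00433,0,255, -0.0025,0,-0.00433,0,255, -0.0025,0,-0.00433,0,255, -0.0025,0,-0.00433,0,255, 0,0,0,0,255]' >/dev/null;  python3 f.py '[0.6783,-0.0224,0.168]'
python3 -m inch '[0,0.015,0,0,255, 0,0.015,0,0,255, 0,0.015,0,0,255, 0,0.015,0,0,255, 0,0.015,0,0,255, 0,0,0,0,255, 0,0,0,0,255]' >/dev/null ; python3 f.py '[0.6888,-0.096,0.168]'
```

```text
t 20.95 ang 29.35 tip depth mm (normal z) -13.32 axial N -1.14 f [ 0.3 -0.2 -1.2] ey off mm 1.09
t 21.65 ang 29.63 tip depth mm (normal z) -12.41 axial N -1.97 f [ 0.   0.4 -2.2] ey off mm 0.24
```

```bash
python3 -m inch '[0.0015,-0.0005,0.0026,0,255, 0.0015,0,0.0026,0,255, 0.0015,0,0.0026,0,255, 0.001,0,0.00173,0,255, 0.001,0,0.00173,0,255, 0.001,0,0.00173,0,255, 0,0,0,0,255]' >/dev/null; python3 f.py '[0.6888,-0.096,0.168]'
python3 -m inch '[0.001,0,0.00173,0,255, 0.001,0,0.00173,0,255,  0,0,0,0,255]' >/dev/null; python3 f.py '[0.6888,-0.096,0.168]'
```

```text
t 22.35 ang 29.61 tip depth mm (normal z) 2.73 axial N -1.47 f [-0.   0.3 -1.7] ey off mm 1.01
t 22.65 ang 29.6 tip depth mm (normal z) 6.71 axial N -1.21 f [-0.2 -0.  -1.5] ey off mm 0.98
```

```bash
python3 -m inch '[0.0015,0,0.0026,0,255, 0.0015,0,0.0026,0,255, 0.0015,0,0.0026,0,255, 0.0015,0,0.0026,0,255, 0.0015,0,0.0026,0,255, 0.0015,0,0.0026,0,255, 0.0015,0,0.0026,0,255, 0.001,0,0.00173,0,255, 0.001,0,0.00173,0,255, 0.0005,0,0.00087,0,255, 0.0005,0,0.00087,0,255, 0,0,0,0,255]' >/dev/null; python3 f.py '[0.6888,-0.096,0.168]'
python3 -m inch '[0.0005,0,0.00087,0,255, 0.0005,0,0.00087,0,255, 0,0,0,0,255]' >/dev/null; python3 f.py '[0.6888,-0.096,0.168]'
```

```text
t 23.85 ang 29.42 tip depth mm (normal z) 33.5 axial N -2.88 f [ 0.4  0.1 -3.1] ey off mm 0.98
t 24.15 ang 29.27 tip depth mm (normal z) 34.69 axial N 4.58 f [-3.6  0.1  3.2] ey off mm 0.95
```

```bash
python3 -m inch '[0.0005,0,0.00087,0,255, 0,0,0,0,255]' >/dev/null; python3 f.py '[0.6888,-0.096,0.168]'
```

```text
t 24.35 ang 29.32 tip depth mm (normal z) 36.11 axial N 5.58 f [-3.2 -1.   4.5] ey off mm 0.93
```

```bash
python3 -m inch '[0.0005,0,0.00087,0,255, 0,0,0,0,255]' >/dev/null; python3 f.py '[0.6888,-0.096,0.168]'
```

```text
t 24.55 ang 29.33 tip depth mm (normal z) 37.43 axial N 4.56 f [-2.6 -0.5  3.7] ey off mm 0.93
```

The force levels off at ~6 N net while the pin advances, so this is the springy catch. I'll press on to about 9 mm, then finish in small steps (limit 20 mm).

```bash
python3 -m inch '[0.0005,0,0.00087,0,255, 0.0005,0,0.00087,0,255, 0.0005,0,0.00087,0,255, 0.0005,0,0.00087,0,255, 0.0005,0,0.00087,0,255, 0.0005,0,0.00087,0,255, 0,0,0,0,255]' >/dev/null; python3 f.py '[0.6888,-0.096,0.168]'
python3 -m inch '[0.0005,0,0.00087,0,255, 0.0005,0,0.00087,0,255, 0,0,0,0,255]' >/dev/null; python3 f.py '[0.6888,-0.096,0.168]'
```

```text
t 25.25 ang 29.16 tip depth mm (normal z) 43.94 axial N 0.91 f [ 0.1 -0.8  1. ] ey off mm 0.97
t 25.55 ang 29.78 tip depth mm (normal z) 46.23 axial N -0.97 f [-0.6  1.  -1.4] ey off mm 1.14
```

```bash
cat > d.py <<'E'
from h import *
ib=cv2.imread('pics/t1.png').astype(int); n=manip.read_camera('top')[:,:,::-1].astype(int)
print('drawer', [(np.round(x['uv']).tolist(),round(x['score'],2),int(x['mask'].sum())) for x in manip.trace('top','drawer')])
cv2.imwrite('pics/tn.png',n[150:300,240:440])
d=np.abs(n-ib).sum(2)>60; print('changed px in front strip',d[238:262,280:395].sum())
E
python3 -m inch '[0.0005,0,0.00087,0,255, 0.0005,0,0.00087,0,255, 0.00025,0,0.00043,0,255, 0,0,0,0,255, 0,0,0,0,255]' >/dev/null; python3 f.py '[0.6888,-0.096,0.168]'; python3 d.py
```

```text
t 26.05 ang 29.51 tip depth mm (normal z) 47.85 axial N 3.0 f [-2.5 -1.2  1.9] ey off mm 1.13
drawer [([336.0, 239.0], 0.8, 2506)]
changed px in front strip 2261[ WARN:0@2.970] global loadsave.cpp:1063 imwrite_ Unsupported depth image for selected encoder is fallbacked to CV_8U.
```

The drawer mask moved out and grew (960→2506 px at row 239), so the catch has tripped. I'll back out to ~18 mm depth, then swivel the pin upright using the hole.

```bash
python3 -m inch '[-0.0025,0,-0.00433,0,255, -0.0025,0,-0.00433,0,255, -0.0025,0,-0.00433,0,255, -0.0025,0,-0.00433,0,255, -0.0025,0,-0.00433,0,255, -0.0025,0,-0.00433,0,255, 0,0,0,0,255, 0,0,0,0,255]' >/dev/null;  python3 f.py '[0.6888,-0.096,0.168]'; python3 d.py 2>/dev/null
python3 -m inch '[0,0,0,0,255, 0,0,0,0,255, 0.0048,0,-0.0027,0,255, 0.0049,0,-0.0024,0,255, 0.005,0,-0.0021,0,255, 0.0051,0,-0.002,0,255, 0.0052,0,-0.0018,0,255, 0.0053,0,-0.0015,0,255, 0,0,0,0,255, 0,0,0,0,255]' 8 > /dev/null; python3 f.py '[0.6888,-0.096,0.168]'
```

```text
t 26.95 ang 29.4 tip depth mm (normal z) 17.91 axial N -1.33 f [-0.3  0.5 -1.7] ey off mm 0.95
drawer [([337.0, 238.0], 0.63, 2431)]
changed px in front strip 2241
t 28.05 ang 14.2 tip depth mm (normal z) 17.91 axial N -0.87 f [-0.1  0.3 -1. ] ey off mm 1.27
```

```bash
python3 -m inch '[0.0053,0,-0.0013,0,255, 0.0054,0,-0.001,0,255, 0.0054,0,-0.0008,0,255, 0.0054,0,-0.0005,0,255, 0.0054,0,-0.0002,0,255, 0.0054,0,0,0,255, 0,0,0,0,255, 0,0,0,0,255]' > /dev/null; python3 f.py '[0.6888,-0.096,0.168]'
python3 -m inch '[0,0,0,0,255, 0,0,0,0,255, 0,0,-0.005,0,255, 0,0,-0.01,0,255, 0,0,-0.01,0,255, 0,0,-0.015,0,255, 0,0,-0.02,0,255, 0,0,-0.02,0,255, 0,0,-0.02,0,255, 0,0,0,0,255, 0,0,0,0,255]' 40
python3 - <<'E'
from h import *
o=manip.get_obs();p=o['tcp_pos'];print(p.round(4))
m,im=snap('wrist','w5.png'); np.savez('w5.npz',**m,p=p)
print('tip pred',proj(m,p-[0,0,.1385]))
c=im[150:280,230:400]; cv2.imwrite('pics/w5c.png',cv2.resize(c,None,fx=4,fy=4,interpolation=cv2.INTER_CUBIC)[:,:,::-1])
t=manip.trace('wrist','pin_grip'); print([(np.round(x['uv']).tolist(),round(x['score'],2),np.argwhere(x['mask']).min(0).tolist(),np.argwhere(x['mask']).max(0).tolist()) for x in t])
E
```

```text
t 28.85 ang -0.71 tip depth mm (normal z) 18.13 axial N -0.74 f [-0.6 -1.2 -1.3] ey off mm 1.22
t: 29.95
tcp_pos: [0.6912, -0.0944, 0.3896]
orientation: [0.998, 0.071, 0.001, 0.0]
ft_force: [-0.6, -0.0, -1.8]
grip_width: 0.0257
[ 0.6912 -0.0944  0.3896]
tip pred [312.63185113 233.8784553 ]
[([313.0, 301.0], 0.57, [230, 275], [389, 353]), ([228.0, 129.0], 0.34, [0, 0], [317, 470])]
```

View pics/w5c.png

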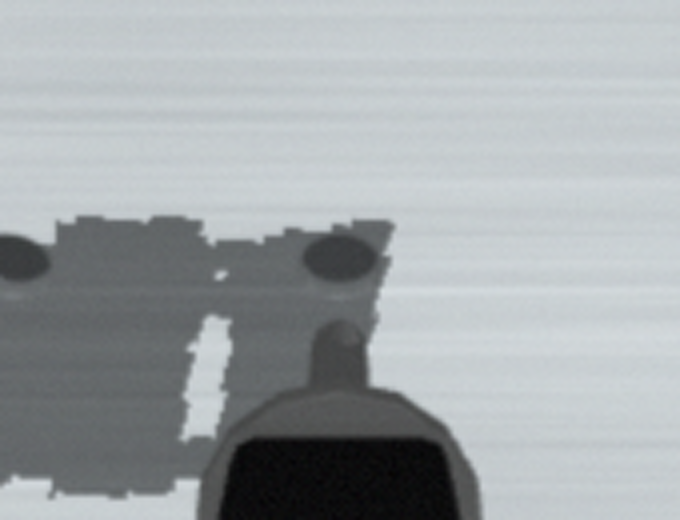

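The tip rim is at crop (340,318), i.e. px (315,229.5). That is 2 px off its position before the tilt (~0.7°), so the pin is upright again with no slip, and the hole behind it is clear. Back to the rack.

```bash
python3 -m inch '[-0.0154,-0.0379,0,0,255, -0.0154,-0.0379,0,0,255, -0.0154,-0.0379,0,0,255, -0.0154,-0.0379,0,0,255, -0.0154,-0.0379,0,0,255, -0.0154,-0.0379,0,0,255, -0.0154,-0.0379,0,0,255, -0.0154,-0.0379,0,0,255, -0.0154,-0.0379,0,0,255, -0.0154,-0.0379,0,0,255, -0.0154,-0.0379,0,0,255, -0.0154,-0.0379,0,0,255]'
python3 -m inch '[0,0,0,6.25,255, 0,0,0,6.25,255, 0,0,0,0,255, 0,0,0,0,255, 0,0,0,0,255]'
cat > g.py <<'E'
from h import *
o=manip.get_obs(); M=R.from_quat(o['orientation']).as_matrix()
print('phi',np.degrees(np.arctan2(M[1,0],M[0,0])).round(2),'tool delta',(M.T@(np.array([.4451,.3307,.1635])-o['tcp_pos'])).round(4),'f',o['ft_force'].round(1),'w',o['grip_width'].round(4))
E
python3 g.py
```

```text
t: 31.25
tcp_pos: [0.4427, 0.3304, 0.3879]
orientation: [0.998, 0.07, -0.0, 0.001]
ft_force: [1.3, 0.3, -2.2]
grip_width: 0.0256
t: 31.75
tcp_pos: [0.4442, 0.3293, 0.3885]
orientation: [0.999, -0.038, -0.0, 0.0]
ft_force: [0.3, 0.4, -1.7]
grip_width: 0.0257Traceback (most recent call last):
  File "g.py", line 3, in <module>
    print('phi',np.degrees(np.arctan2(M[1,0],M[0,0])).round(2),'tool delta',(M.T@(np.array([.4451,.3307,.1635])-o['tcp_pos'])).round(4),'f',o['ft_force'].round(1),'w',o['grip_width'].round(4))
                                                                                                                                                                       ^^^^^^^^^^^^^^^^^^^^^
AttributeError: 'float' object has no attribute 'round'
```

```bash
sed -i "s/o\['grip_width'\].round(4)/round(o['grip_width'],4)/" g.py
python3 -m inch '[0.0008,-0.0015,0,0,255, 0,0,0.03,0,255, 0,0,0.04,0,255, 0,0,0.03,0,255, 0,0,0.015,0,255, 0,0,0,0,255, 0,0,0,0,255]' >/dev/null; python3 g.py
python3 -m inch '[0,0,0.01,0,255, 0,0,0.01,0,255, 0,0,0.01,0,255, 0,0,0,0,255]' >/dev/null; python3 g.py
```

```text
phi -4.41 tool delta [-0.0005  0.0011  0.1117] f [ 0.   0.3 -0. ] w 0.0259
phi -4.42 tool delta [ 0.001  -0.0005  0.0786] f [-0.6 -0.4 -2. ] w 0.0258
```

```bash
python3 -m inch '[0,0,0.01,0,255, 0,0,0.015,0,255, 0,0,0.015,0,255, 0,0,0.01,0,255, 0,0,0.01,0,255, 0,0,0.008,0,255, 0,0,0.004,0,255, 0,0,0,0,255]' >/dev/null; python3 g.py
python3 -m inch '[0,0,0.002,0,255, 0,0,0.002,0,255, 0,0,0,0,255, 0,0,0,0,255]' >/dev/null; python3 g.py
```

```text
phi -4.42 tool delta [0.0003 0.0003 0.0078] f [ 0.1 -0.3 -1.3] w 0.026
phi -4.43 tool delta [0.0001 0.0005 0.0046] f [ 0.2 -0.5 -1.4] w 0.0257
```

```bash
python3 -m inch '[0,0,0.002,0,255, 0,0,0.0015,0,255, 0,0,0,0,255, 0,0,0,0,255]' >/dev/null; python3 g.py
```

```text
phi -4.42 tool delta [0.0001 0.0004 0.0009] f [ 0.2 -0.5 -0.2] w 0.0259
```

```bash
python3 -m inch '[0,0,0.001,0,255, 0,0,0,0,255, 0,0,0,0,255]' >/dev/null; python3 g.py
```

```text
phi -4.42 tool delta [0.0001 0.0005 0.0008] f [-2.4 -1.6  5.3] w 0.0259
```

The collar is seated (force +5 N up). Opening the jaws.

```bash
python3 -m inch '[0,0,-0.0005,0,170, 0,0,0,0,150, 0,0,0,0,130, 0,0,0,0,90, 0,0,0,0,40, 0,0,0,0,0, 0,0,0,0,0, 0,0,0,0,0, 0,0,0,0,0]' 8 ; python3 g.py
python3 -c "
from h import *
print([(np.round(x['uv']).tolist(),round(x['score'],2),int(x['mask'].sum())) for c in ['scene'] if snap(c,'s5.png') for x in manip.trace(c,'pin_grip')])"
```

```text
t: 35.65
tcp_pos: [0.445, 0.3311, 0.1639]
orientation: [0.999, -0.039, 0.0, 0.0]
ft_force: [-0.3, -0.1, 1.0]
grip_width: 0.0816
phi -4.43 tool delta [0.0002 0.0004 0.0004] f [-0.3 -0.1  1. ] w 0.0816
[([394.0, 152.0], 0.95, 445), ([372.0, 190.0], 0.65, 252)]
```

Now lift straight off and retreat to near the survey pose, then compare pictures with the start.

```bash
python3 -m inch '[0,0,0,0,0, 0,0,-0.01,0,0, 0,0,-0.02,0,0, 0,0,-0.04,0,0, 0,0,-0.04,0,0, 0,0,-0.04,0,0, 0,0,-0.04,0,0, 0,0,-0.036,0,0, 0,0,0,-4.5,0, -0.01,0.024,0,0,0, 0,0,0,0,0, 0,0,0,0,0]'
python3 - <<'E'
from h import *
a,ia=snap('scene','s6.png'); b,ib=snap('top','t6.png'); w,iw=snap('wrist','w6.png')
for c,old,im in (('scene','s1',ia),('top','t1',ib),('wrist','w1',iw)):
    d=np.abs(cv2.imread(f'pics/{old}.png').astype(int)[:,:,::-1]-im).sum(2)>70
    for n in ('pin_grip','drawer','sander','sprayer','sanding_block'):
        print(c,n,[(np.round(x['uv']).tolist(),round(x['score'],2),int(x['mask'].sum())) for x in manip.trace(c,n)])
    if c=='wrist': print('wrist diff rack/pin',d[120:230,240:345].sum(), d[150:190,350:400].sum())
E
```

```text
t: 36.95
tcp_pos: [0.4351, 0.307, 0.3906]
orientation: [1.0, 0.0, 0.001, 0.0]
ft_force: [-0.2, -1.0, 0.2]
grip_width: 0.0874
scene pin_grip [([395.0, 154.0], 0.86, 511), ([375.0, 191.0], 0.78, 182), ([406.0, 109.0], 0.65, 738)]
scene drawer [([284.0, 263.0], 0.6, 2808)]
scene sander [([134.0, 319.0], 0.61, 3340)]
scene sprayer [([176.0, 389.0], 0.65, 4539)]
scene sanding_block [([489.0, 236.0], 0.7, 1667)]
top pin_grip [([151.0, 292.0], 0.73, 151), ([447.0, 279.0], 0.67, 1578), ([238.0, 261.0], 0.55, 88)]
top drawer [([340.0, 235.0], 0.88, 2947), ([443.0, 279.0], 0.24, 1536)]
top sander [([446.0, 279.0], 0.6, 1560)]
top sprayer [([453.0, 198.0], 0.74, 1632)]
top sanding_block [([333.0, 181.0], 0.72, 10961), ([193.0, 186.0], 0.6, 1254)]
wrist pin_grip [([379.0, 164.0], 0.95, 509), ([196.0, 279.0], 0.7, 2629), ([290.0, 201.0], 0.6, 1345)]
wrist drawer [([569.0, 105.0], 0.72, 10672)]
wrist sander []
wrist sprayer [([571.0, 105.0], 0.53, 10674)]
wrist sanding_block []
wrist diff rack/pin 1225 260
```

Run:
```python
from h import *
L=lambda f:cv2.imread(f'pics/{f}.png')
def tm(o,n,x0,y0,x1,y1,s=12):
    r=cv2.matchTemplate(n[y0-s:y1+s,x0-s:x1+s],o[y0:y1,x0:x1],cv2.TM_CCOEFF_NORMED); _,v,_,p=cv2.minMaxLoc(r); return (p[0]-s,p[1]-s),round(v,3)
o,n=L('w1'),L('w6')
for k,b in dict(pin=(268,172,312,224),rackbase=(254,125,332,172),small=(355,145,400,190),red=(105,105,215,205),big=(150,240,235,290)).items(): print('wrist',k,tm(o,n,*b))
o,n=L('t1'),L('t6')
for k,b in dict(sander=(415,255,490,310),sprayer=(415,160,490,230),block=(160,165,225,210),holes=(295,170,375,195)).items(): print('top',k,tm(o,n,*b))
o,n=L('s1'),L('s6')
for k,b in dict(pin=(380,125,420,210),big=(385,80,425,130),small=(362,172,384,220),sander=(90,275,180,350),block=(450,215,525,260)).items(): print('scene',k,tm(o,n,*b))
t=manip.read_camera('top')
for x in manip.trace('top','drawer')[:1]:
    r=np.argwhere(x['mask']); u=(340,r[:,0].max()); print('drawer front row',u, atz(manip.camera_model('top'),u,.09).round(3))
```

```text
wrist pin ((3, 0), 0.956)
wrist rackbase ((1, 0), 0.979)
wrist small ((2, 0), 0.989)
wrist red ((2, 0), 0.992)
wrist big ((1, 0), 0.987)
top sander ((0, 0), 0.998)
top sprayer ((0, 0), 0.998)
top block ((0, 0), 0.948)
top holes ((0, 0), 0.987)
scene pin ((0, 0), 0.811)
scene big ((0, 0), 0.993)
scene small ((0, 0), 0.895)
scene sander ((0, 0), 1.0)
scene block ((0, 0), 1.0)
drawer front row (340, np.int64(256)) [ 0.489 -0.041  0.09 ]
```

```bash
python3 -c "
from rig import manip
print(manip.get_obs()['t'], manip.sign_off())"
```

```text
the job is handed in; nothing more can be done
37.95 None
```

The drawer is out, and the middle-sized pin is back in the dark rack, hanging upright and let go. I handed the job in at about 38 s of the 67 s allowed.

- **Reaching the holes:** The tool could not be tilted, so I put the pin upright into the first hole. With a light grip I let it swivel 30° between the pads to line up with the panel.
- **Dead holes:** The +75 and middle holes rose at about 4 N/mm. I stopped each at about 2 mm and 8–9 N, well under the 5 mm / 20 N limit.
- **Catch:** The −75 hole gave way at about 6 N. I pressed it in about 13–14 mm in all (limit 20 mm), and the drawer sprang out.
- **Return:** I swivelled the pin back to within about 1° of vertical and lowered it until the collar touched the prongs. Then I opened the jaws and moved clear.

**Last checks:**
- **Drawer:** It shows out in the top camera, with its front at about x = 0.49 m where the extractor's front is about 0.58 m. The camera view can't give its exact travel.
- **Pin:** It matches its starting place in the scene view (0 px shift, though the match score was only 0.81). The wrist view shows a 1–3 px shift shared by everything around it.
- **Bystanders:** The sander, sprayer and sanding block show no shift in the top view. The small and big pins show none in the scene view.
- **What I could not confirm:** I had used all 12 picture views, so these final checks came from image matching and the networks. The networks also gave some false hits in the last pictures, such as the sander reported as a pin, which I ignored.

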